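# Rock a silver beaker off its planishing stake and weigh it

## Robot

A 6-joint arm with a two-finger parallel gripper is mounted at the origin on the work surface. World frame = base frame: x ahead of the robot, y to its left, z up, the work surface at z = 0. Lengths are in m, angles in rad, forces in N, time in s.
With the tool pointing down it reaches from about 0.35 to 0.95 m from the base axis. Payload 17.4 kg.
Tool frame: the origin (TCP) lies midway between the tips of the shut fingers; the grasp point (between the pads) lies 19 mm behind it; z points along the fingers, y is the line along which they close (so a half turn about z gives the same grasp; the last joint's range is limited). The gripper opens to 93 mm and grips with 3 to 60 N. Pads are 15 mm wide; open, the fingers measure 128 mm over their backs; the gripper's body (75 mm by 188 mm) begins 65 mm behind the grasp point.
Start: joints at [-1.169, 0.116, 1.442, -0, 1.584, -0.038], TCP at [0.287, -0.611, 0.219] pointing down, gripper open.
Joint ranges: [-2.83, 2.83], [-0.83, 2.19], [0.07, 2.5], [-1.14, 4.28], [0.01, 3], [-2.97, 2.97]. Speed limits (rad/s): [1.89, 1.89, 2.22, 3.14, 3.14, 3.14].

## Interface

Orientations are given as a unit quaternion [w, x, y, z].
In Python, from plant import arm gives the robot as it stands.
- The arm moves only by the shell command python3 inch.py [OPENING] [FORCE], which reads ROWS from standard input. ROWS is one flat JSON list of numbers that holds 1 to 20 rows one after another, with no inner brackets; each row has 6 numbers: dx, dy, dz in shares of 1 m (1.0 is 1 m), then a rotation vector rx, ry, rz in shares of 2 rad (1.0 is 2 rad); each row is the pose to reach, as a shift and turn from the pose commanded when the command began, along the tool's axes at that moment; what a row does not reach only later rows make up. A row lasts 1/8 s, in which the tool goes at most 0.0625 m and 0.188 rad, less where a joint would pass 70% of its speed; a pose out of reach is approached as far as the arm can. OPENING is the finger opening in m, set as the command begins (- or left out keeps the last). The fingers move at their own pace and stop on an object; FORCE is the grip in N (left out, the last holds). Time passes only in rows, so rows that do not move let the fingers close. It prints the time, the measured TCP pose, the force, the opening and the grip force at its end. Shift and turn numbers lie between -1 and 1, and a call with a number outside is refused. Input that does not fit is refused with a message, and nothing moves.
- arm.get_obs(): the state, without advancing time (a new reading comes with each control period).
- arm.grab_frame(name): name is "side" or "top"; returns (picture, depth): 420x560x3 uint8, red, green, blue; 420x560 float32, m along the optical axis (not along the pixel's ray), 0 where there is no reading.
- arm.calibration(name): a dict with "K" (3x3 intrinsics, pixels), "T" (4x4, takes a point from camera to world coordinates). Camera axes: x right, y down, z forward; pixel columns grow to the right and rows downward; lengths in m; the calibration is good to about 2 mm. A picture is of the moment at which its call begins. calibration takes no time and is no camera call.
- arm.hand_in(): hands the job in; it is judged then, once.
The state is a dict: "clock": time; "qpos": joint angles; "joint_vel": joint speeds; "effort": joint torques, N m; "tcp_pos": TCP position; "tcp_rot": TCP orientation; "force": force on the tool from outside, world axes, zero at the start; "ft_torque": the same for the moment, N m; "opening": finger opening in m; "grip_force": force on a finger pad.
Only numpy, scipy, OpenCV 4.12 (cv2) and the standard library are available. Lean on these libraries where they do the work, as an engineer would, in place of code of your own. Each camera call takes 0.05 s, during which the arm holds its last target. There are 200 camera calls.

## Task

The silver beaker is wedged tight, mouth down, on the leaning planishing stake. Rock it a few times from side to side, square to the lean and both ways, easing it up a little with each swing until it is loose; then draw it off along the stake without dragging or lifting the loose iron stand, and set it gently on the balance, mouth down and centred on the pan. Leave the other tools on the bench where they are.

Things in the scene. Friction and masses are not known exactly. Their poses are not given: they have to be found in the camera images.
- beaker: Plain silver beaker, straight round wall 58 mm across outside, 80 mm tall, flared lip 67 mm across, 0.17 kg. It starts mouth down over the stake. Origin: centre of the mouth; z runs from the mouth to the closed flat foot, so it points up when the beaker stands mouth down. On the stake z lies along the stake, leaning 35 deg. Wall 10 to 76 mm from the mouth is free to grip.
- beaker_foot (a point): Centre of the outside of the beaker's closed foot, 80 mm from the mouth on its z axis: the uppermost face of the beaker at all times.
- stake: Round steel stake in the stand, tip 137 mm from its origin, leaning 35 deg from vertical to the stand's -x, the robot's side. Origin: on its axis in the socket, 44 mm above the bench; z runs up along it; y is level, the sideways direction. 24 mm shank, thickest (49 mm) at 64 to 70 mm, then narrowing to a blunt 34 mm end at 137 mm. The seated beaker's mouth is at 60 mm, its floor on the end.
- stand: Loose cast-iron stand, 3 kg with stake, foot 160 x 160 x 16 mm. Origin: centre of its underside; the stake leans to its -x. The wedged beaker holds with about 40 N: a straight pull lifts or drags the stand. Turned 5 to 7 deg each way about the stake's x axis through the point 71 mm along it (10 deg is the limit), raised 0.5 to 1 mm a swing, it takes under 20 N and is loose after rising 3 to 4 mm.
- pan_centre (a point): Centre of the top face of the balance's round steel pan, 124 mm across, 78 mm above the bench. The pan has a marked ring of 70 mm, and stands on a grey housing 210 x 180 mm, 54 mm high, fixed to the bench, with a display on its -x side.
- pan (a joint): How far the sprung pan is pressed down, m: 0 empty, about 0.003 with the beaker, stop at 0.011. Spring 600 N/m. Over 0.0075 (4.5 N) it counts as overloaded: lower slowly and release within 3 mm of touching.
- hammer: Planishing hammer, 240 mm long, lying on the bench to the left of the work. Origin under the middle of its length, head towards its +x. To be left alone.
- bur_block: Wooden block 65 x 95 x 35 mm with rows of steel burs standing in it, 75 mm high in all. Origin: centre of the underside. To be left alone.
- brush_can: Steel can 84 mm across, 90 mm tall, brushes in it to about 165 mm high. Origin: centre of the underside. To be left alone.

How it is judged:
On the way, in this order (a step that is already met when the one before it is completed fails the run):
1. the beaker, still on the stake, is rocked over to the stake's left (+y) by 3.5 deg or more (angle between the z axis of beaker and the z axis of stake, either way round above 0.06 rad and y of beaker_foot in the frame of stake above 0.003 m and z of beaker in the frame of stake below 0.075 m), for 0.05 s.
2. then, still on the stake, to the other side by 3.5 deg or more (angle between the z axis of beaker and the z axis of stake, either way round above 0.06 rad and y of beaker_foot in the frame of stake below -0.003 m and z of beaker in the frame of stake below 0.075 m), for 0.05 s.
3. the beaker is drawn clear off the end of the stake (distance between beaker and stake above 0.145 m), for 0.1 s.
At the end, for the whole second after the job is handed in: The beaker stands mouth down, flat and at rest on the pan, its mouth within 15 mm of the pan's centre, the pan bearing its weight; the stand is within 25 mm and the other tools within 30 mm of where they were (horizontal distance between beaker and pan_centre below 0.015 m and angle between beaker's own z axis and vertical below 0.08 rad and not (z of beaker in the frame of pan_centre above 0.004 m) and z of beaker in the frame of pan_centre above -0.004 m and value of joint pan between 0.0015 and 0.005 m and linear speed of beaker below 0.02 m/s and angular speed of beaker below 0.2 rad/s and distance of stand from where it was at the start of the episode below 0.025 m and distance of each of hammer, bur_block, brush_can from where it was at the start of the episode below 0.03 m); the robot touches nothing.
It fails at once if the iron stand is dragged or lifted by more than 25 mm (distance of stand from where it was at the start of the episode above 0.025 m).
It fails at once if the pan is overloaded: pressed down by more than 7.5 mm (value of joint pan above 0.0075 m).
It fails at once if the hammer is knocked or shifted by more than 30 mm (distance of hammer from where it was at the start of the episode above 0.03 m).
It fails at once if the bur block is knocked or shifted by more than 30 mm (distance of bur_block from where it was at the start of the episode above 0.03 m).
It fails at once if the brush can is knocked or shifted by more than 30 mm (distance of brush_can from where it was at the start of the episode above 0.03 m).
It also fails if it takes over 51 s, if anything falls off the work surface, if the arm or the gripper's body presses on something with over 40 N, if the wrist force passes 120 N, or if a joint passes its speed limit or range.

## Working session

There is one attempt and no reset: what is moved stays moved. The work goes in short steps, Python scripts to look and compute and a shell command to move; the robot and the scene stay as the last step left them, time stands still between calls to the robot, and variables do not carry over. Pictures are saved under pics/ and viewed, at most 10 in all, crops included, and the job is handed in when it is done.

```bash
ls; mkdir -p pics
python3 - <<'E'
from plant import arm
import cv2,numpy as np
o=arm.get_obs();print(o)
for n in("side","top"):
    im,d=arm.grab_frame(n);c=arm.calibration(n);print(n,c)
    cv2.imwrite(f"pics/{n}0.png",im[:,:,::-1]);np.savez(f"pics/{n}0.npz",im=im,d=d,K=c["K"],T=c["T"])
E
```

```text
inch.py
pics
plant.py
{'clock': 0.0, 'qpos': array([-1.16881698e+00,  1.16483193e-01,  1.44226484e+00,  4.89579264e-06,
        1.58399292e+00, -3.77844578e-02]), 'joint_vel': array([ 4.63016610e-04,  5.06999326e-04,  9.67932060e-05,  4.58415570e-04,
       -1.40863703e-05,  2.13542795e-04]), 'effort': array([-1.78060065e-03, -7.21273255e+01, -6.22615957e+01,  7.78888981e-02,
        2.37373839e-02, -8.78329456e-05]), 'tcp_pos': array([ 0.2872881 , -0.61058687,  0.21790733]), 'tcp_rot': array([-5.65100997e-04,  9.75923047e-01,  2.18114366e-01, -1.01567296e-04]), 'force': array([-0.0942229 ,  0.48435014, -0.23336839]), 'ft_torque': array([0.02546352, 0.04546462, 0.01957891]), 'grip_force': 0.0, 'opening': 0.09342617940536219}
side {'K': array([[458.09370031,   0.        , 278.42615863],
       [  0.        , 458.09370031, 206.74042468],
       [  0.        ,   0.        ,   1.        ]]), 'T': array([[-9.58585553e-01, -1.95686941e-01,  2.06930806e-01,
         4.25419057e-01],
       [-2.84804133e-01,  6.60129491e-01, -6.95065221e-01,
         7.46848881e-01],
       [-5.85940949e-04, -7.25214228e-01, -6.88523042e-01,
         8.45151377e-01],
       [ 0.00000000e+00,  0.00000000e+00,  0.00000000e+00,
         1.00000000e+00]])}
top {'K': array([[386.42839538,   0.        , 274.01580356],
       [  0.        , 386.42839538, 202.86086154],
       [  0.        ,   0.        ,   1.        ]]), 'T': array([[-0.01625763, -0.9883204 ,  0.15152057,  0.4776474 ],
       [-0.99980273,  0.01779821,  0.00881671, -0.02480521],
       [-0.01141052, -0.15134734, -0.98841478,  1.1629444 ],
       [ 0.        ,  0.        ,  0.        ,  1.        ]])}
```

View pics/side0.png

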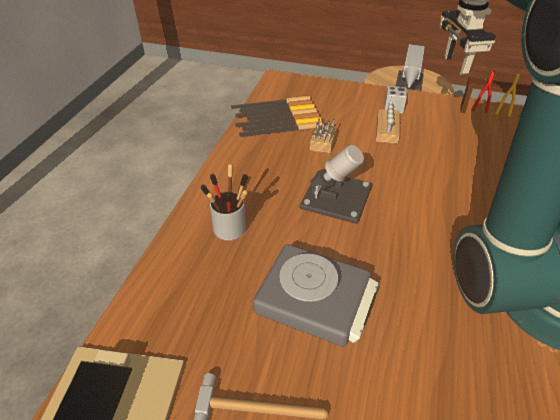

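View pics/top0.png

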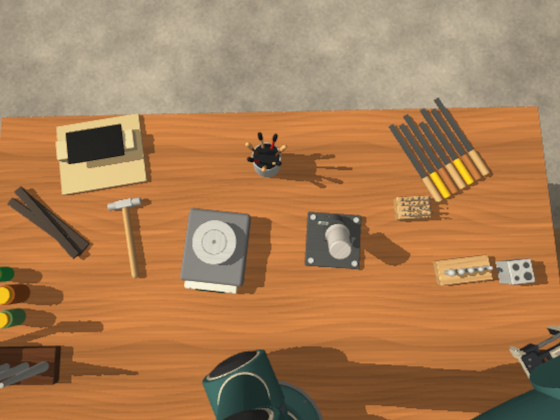

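The side view shows the beaker at about (347,162), leaning towards the robot, with the pan centre at (309,276). In the top view the beaker is at (338,238), the stand plate around (334,240) and the pan at (213,242).

```bash
cat > h.py <<'E'
import numpy as np,cv2
from scipy.optimize import least_squares
def cloud(f):
    z=np.load(f) if isinstance(f,str) else f
    d=z["d"];K=z["K"];T=z["T"];v,u=np.mgrid[:d.shape[0],:d.shape[1]]
    p=np.stack([(u-K[0,2])/K[0,0]*d,(v-K[1,2])/K[1,1]*d,d],-1)@T[:3,:3].T+T[:3,3]
    p[d==0]=np.nan
    return p
def live(arm,n,save=None):
    im,d=arm.grab_frame(n);c=arm.calibration(n)
    if save: cv2.imwrite(save,im[:,:,::-1])
    return dict(im=im,d=d,**c)
def fitcyl(P,c0,a0,r=.029):
    # axis fit with fixed radius; params: x,y at z of c0, axis slopes
    def ax(q):
        a=np.array([q[2],q[3],1.]);return a/np.linalg.norm(a)
    def f(q):
        a=ax(q);w=P-np.array([q[0],q[1],c0[2]]);return np.linalg.norm(w-np.outer(w@a,a),axis=1)-r
    s=least_squares(f,[c0[0],c0[1],a0[0]/a0[2],a0[1]/a0[2]],loss="soft_l1",f_scale=.002)
    return np.array([s.x[0],s.x[1],c0[2]]),ax(s.x),f(s.x)
E
python3 - <<'E'
from h import *
np.set_printoptions(precision=4,suppress=True)
C={n:cloud(f"pics/{n}0.npz") for n in("side","top")}
I={n:np.load(f"pics/{n}0.npz")["im"].astype(int) for n in C}
box={"side":dict(bk=(325,140,368,188),stand=(295,165,378,225),pan=(276,250,342,304)),"top":dict(bk=(322,212,358,262),stand=(300,205,368,275),pan=(188,215,240,268))}
allb=[]
for n in C:
    def g(k):
        x0,y0,x1,y1=box[n][k];p=C[n][y0:y1,x0:x1].reshape(-1,3);c=I[n][y0:y1,x0:x1].reshape(-1,3);m=~np.isnan(p[:,0]);return p[m],c[m]
    p,c=g("stand")
    m=(p[:,2]<.024)&(p[:,2]>.009)
    (cx,cy),s,a=cv2.minAreaRect(p[m][:,:2].astype(np.float32));print(n,"plate",cx,cy,s,a,"z",np.median(p[m][:,2]))
    p,c=g("pan");m=(p[:,2]>.070)&(p[:,2]<.095)
    (cx,cy),r=cv2.minEnclosingCircle(p[m][:,:2].astype(np.float32));print("pan",cx,cy,r,p[m].mean(0),np.median(p[m][:,2]))
    p,c=g("bk");m=(p[:,2]>.09);p=p[m];print(len(p),p.min(0),p.max(0));allb.append(p)
for P in allb+[np.vstack(allb)]:
    k=(P[:,2]>.125)&(P[:,2]<.21);Q=P[k]
    c,a,f=fitcyl(Q,np.r_[Q[:,:2].mean(0),.14],[-.57,0,.82])
    for _ in range(3):
        w=P-c;t=w@a;rr=np.linalg.norm(w-np.outer(t,a),axis=1)
        top=np.percentile(t,98)
        k=(abs(rr-.029)<.004)&(t<top-.004)&(t>top-.066);c,a,f=fitcyl(P[k],c,a)
    t=(P-c)@a;w=P-c;rr=np.linalg.norm(w-np.outer(t,a),axis=1);cap=t[(rr<.02)]
    top=np.median(cap) if len(cap) else np.nan
    print("cyl",c,a,"tilt",np.degrees(np.arccos(a[2])),"yaw",np.degrees(np.arctan2(-a[1],-a[0])),"rms",f.std(),k.sum(),"top",top,np.percentile(t,98),"foot",c+a*top,len(cap))
E
```

```text
side plate 0.5389450192451477 -0.18535476922988892 (0.16330242156982422, 0.16000588238239288) 85.18215942382812 z 0.015988561779447075
pan 0.536234438419342 0.15518037974834442 0.06288942694664001 [0.5352 0.1585 0.0781] 0.07810586532545905
824 [ 0.4825 -0.212   0.0903] [ 0.5764 -0.1531  0.1738]
top plate 0.5414052605628967 -0.1886444389820099 (0.16010181605815887, 0.16014094650745392) 84.86822509765625 z 0.015053827661903219
pan 0.5382509231567383 0.15459227561950684 0.06200859323143959 [0.5377 0.1539 0.0773] 0.07737932755335475
709 [ 0.4853 -0.22    0.0905] [ 0.5777 -0.1567  0.176 ]
cyl [ 0.5171 -0.1866  0.14  ] [-0.5661  0.0451  0.8231] tilt 34.603265798282756 yaw -4.550591841733657 rms 0.001457267662914321 464 top 0.022896327766657697 0.024824899935103496 foot [ 0.5041 -0.1855  0.1588] 119
cyl [ 0.5182 -0.1866  0.14  ] [-0.5761  0.05    0.8159] tilt 35.32612352539141 yaw -4.956864669630141 rms 0.0009930119959816633 292 top 0.02173829884260113 0.023817495380774774 foot [ 0.5057 -0.1855  0.1577] 161
cyl [ 0.5176 -0.1866  0.14  ] [-0.5751  0.049   0.8166] tilt 35.25181590591586 yaw -4.866633775059088 rms 0.001368973217079224 762 top 0.022174719598347332 0.024752104681523675 foot [ 0.5049 -0.1855  0.1581] 281
```

```bash
cat >> h.py <<'E'
from scipy.spatial.transform import Rotation as R
def Rq(q): return R.from_quat(np.r_[q[1:],q[0]])
def rel(o,p,Rt):
    R0=Rq(o["tcp_rot"]);return R0.inv().apply(p-o["tcp_pos"]),(R0.inv()*Rt).as_rotvec()
F=np.array([.505,-.1855,.158]);psi=np.radians(-5.0);t=np.radians(35)
h=np.array([-np.cos(psi),-np.sin(psi),0]);A=h*np.sin(t)+np.array([0,0,np.cos(t)])
ys=np.cross(A,h);ys/=np.linalg.norm(ys);ys*=np.sign(ys[1]);xs=np.cross(ys,A)
RG=R.from_matrix(np.stack([xs,-ys,-A],1)); O=F-.14*A
E
python3 - <<'E'
from h import *
from plant import arm
np.set_printoptions(precision=4,suppress=True)
print(A,ys,xs,O)
o=arm.get_obs();print(rel(o,F+.1*A,RG))
E
```

```text
[-0.5714  0.05    0.8192] [ 0.0872  0.9962 -0.    ] [ 0.816  -0.0714  0.5736] [ 0.585  -0.1925  0.0433]
(array([ 0.3284, -0.3209, -0.0216]), array([-0.1619,  0.5967,  0.5101]))
```

The rows are not in the units I measure in: turns go in shares of 2 rad. I convert before sending: 0.5967 rad / 2 = 0.2984.

```bash
echo '[0.06,-0.06,-0.03,-0.015,0.05,0.045,0.12,-0.12,-0.03,-0.03,0.11,0.095,0.17,-0.165,-0.03,-0.045,0.16,0.14,0.21,-0.21,-0.0216,-0.055,0.21,0.18,0.25,-0.25,-0.0216,-0.07,0.26,0.22,0.29,-0.29,-0.0216,-0.081,0.2984,0.2551,0.3284,-0.3209,-0.0216,-0.081,0.2984,0.2551,0.3284,-0.3209,-0.0216,-0.081,0.2984,0.2551,0.3284,-0.3209,-0.0216,-0.081,0.2984,0.2551,0.3284,-0.3209,-0.0216,-0.081,0.2984,0.2551]' | python3 inch.py 0.093
python3 - <<'E'
from h import *
from plant import arm
np.set_printoptions(precision=4,suppress=True)
o=arm.get_obs();print(o["qpos"],rel(o,F+.1*A,RG),rel(o,F-.054*A,RG))
live(arm,"side","pics/side1.png")
E
```

```text
clock: 1.35
tcp_pos: [0.4478, -0.1808, 0.2401]
tcp_rot: [0.014, 0.953, -0.041, 0.3]
force: [0.3, -0.6, 0.3]
opening: 0.0931
grip_force: 0.0
[-0.6214 -0.7273  2.1569  0.3198  1.1876  0.9957] (array([-0.    , -0.0003,  0.0002]), array([ 0.0006, -0.0001,  0.0008])) (array([-0.0001, -0.0004,  0.1542]), array([ 0.0006, -0.0001,  0.0008]))
```

View pics/side1.png

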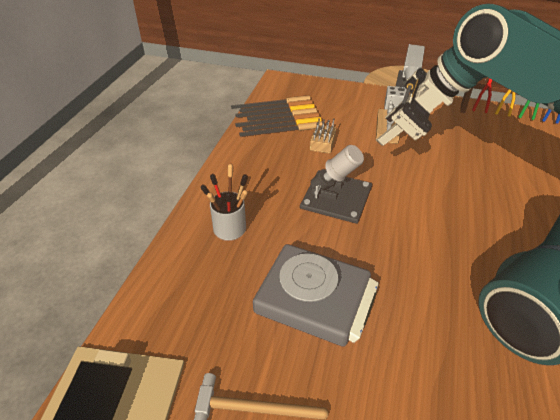

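The gripper, at about (400,130), is in line with the beaker's axis with its fingers straddling it. I'll advance and grip.

```bash
echo '[0,0,0.03,0,0,0,0,0,0.06,0,0,0,0,0,0.08,0,0,0,0,0,0.1,0,0,0,0,0,0.115,0,0,0,0,0,0.13,0,0,0,0,0,0.14,0,0,0,0,0,0.148,0,0,0,0,0,0.154,0,0,0,0,0,0.154,0,0,0,0,0,0.154,0,0,0]' | python3 inch.py 0.093
python3 - <<'E'
from h import *
from plant import arm
np.set_printoptions(precision=4,suppress=True)
o=arm.get_obs();print(o["qpos"],rel(o,F-.054*A,RG))
E
echo '[0,0,0,0,0,0,0,0,0,0,0,0,0,0,0,0,0,0,0,0,0,0,0,0,0,0,0,0,0,0,0,0,0,0,0,0,0,0,0,0,0,0,0,0,0,0,0,0]' | python3 inch.py 0.05 20
```

```text
clock: 2.78
tcp_pos: [0.536, -0.1884, 0.1145]
tcp_rot: [0.014, 0.953, -0.041, 0.301]
force: [-0.7, -0.5, 0.7]
opening: 0.0929
grip_force: 0.0
[-0.5083 -0.4356  2.1884  0.3182  0.8446  1.0035] (array([-0.0006, -0.0002,  0.0005]), array([ 0.0009, -0.0009,  0.0007]))
clock: 3.78
tcp_pos: [0.5361, -0.1875, 0.1144]
tcp_rot: [0.013, 0.953, -0.041, 0.301]
force: [-3.0, 9.2, 4.2]
opening: 0.0585
grip_force: 20.0
```

In the tool's units: -0.11 rad / 2 = -0.055.

```bash
echo '[0,-0.0009,0,0,0,0,0,-0.0009,0,0,0,0,0,-0.0009,0,0,0,0,0,-0.0009,0,0,0,0]' | python3 inch.py 0.05 60
echo '[0,-0.0004,-0.0002,-0.015,0,0,0,-0.0009,-0.0004,-0.03,0,0,0,-0.0013,-0.0005,-0.0425,0,0,0,-0.0017,-0.0006,-0.055,0,0,0,-0.0017,-0.0006,-0.055,0,0,0,-0.0017,-0.0006,-0.055,0,0]' | python3 inch.py
cat > chk.py <<'E'
from h import *
from plant import arm
np.set_printoptions(precision=4,suppress=True)
o=arm.get_obs();print(o["qpos"],o["ft_torque"])
Cs=[];
for n in("side","top"):
    z=live(arm,n);c=cloud(z).reshape(-1,3);c=c[~np.isnan(c[:,0])]
    m=(c[:,2]<.022)&(c[:,2]>.010)&(abs(c[:,0]-.54)<.11)&(abs(c[:,1]+.188)<.11)
    print(n,"plate",cv2.minAreaRect(c[m][:,:2].astype(np.float32)),np.median(c[m][:,2]))
Rt=Rq(o["tcp_rot"]);b=-Rt.as_matrix()[:,2];S=np.stack([xs,ys,A],1)
print("tool axis in stake frame",b@S,"deg",np.degrees(np.arcsin(np.clip(np.linalg.norm(np.cross(b,A)),0,1))),"mouth est in stake",(o["tcp_pos"]-.026*b-O)@S)
E
python3 chk.py
```

```text
clock: 4.28
tcp_pos: [0.5361, -0.1874, 0.1144]
tcp_rot: [0.013, 0.953, -0.041, 0.301]
force: [-4.5, 4.8, 5.0]
opening: 0.0578
grip_force: 59.9
clock: 5.03
tcp_pos: [0.5359, -0.1859, 0.1146]
tcp_rot: [0.066, 0.951, -0.058, 0.298]
force: [3.4, -0.5, -0.9]
opening: 0.0576
grip_force: 59.9
[-0.4241 -0.4638  2.2094  0.1203  0.7844  1.2099] [-0.1017 -0.2727 -0.0243]
side plate ((0.5387911796569824, -0.18738964200019836), (0.16371983289718628, 0.15994064509868622), 84.76441955566406) 0.01582819996505841
top plate ((0.542908787727356, -0.1884387731552124), (0.15990078449249268, 0.15762150287628174), 84.55028533935547) 0.014953433490187518
tool axis in stake frame [-0.0008  0.1101  0.9939] deg 6.319218609094473 mouth est in stake [ 0.0004 -0.0005  0.061 ]
```

In the tool's units: 0.22 rad / 2 = 0.11.

```bash
echo '[0,0.0006,-0.0001,0.02,0,0,0,0.0012,-0.0002,0.04,0,0,0,0.0019,-0.0003,0.06,0,0,0,0.0025,-0.0004,0.08,0,0,0,0.003,-0.0004,0.0975,0,0,0,0.0034,-0.0004,0.11,0,0,0,0.0034,-0.0004,0.11,0,0,0,0.0034,-0.0004,0.11,0,0]' | python3 inch.py
python3 chk.py
```

```text
clock: 6.12
tcp_pos: [0.5352, -0.1891, 0.1153]
tcp_rot: [-0.039, 0.952, -0.025, 0.303]
force: [5.5, 0.5, -1.6]
opening: 0.0577
grip_force: 59.9
[-0.583  -0.3972  2.1633  0.4777  0.9283  0.8381] [ 0.0937 -0.5187 -0.0076]
side plate ((0.5386530160903931, -0.18556834757328033), (0.16327571868896484, 0.1599002331495285), 85.9864501953125) 0.015956906466486287
top plate ((0.5414119362831116, -0.18848365545272827), (0.15988190472126007, 0.15914936363697052), 85.03350067138672) 0.015061215869649258
tool axis in stake frame [-0.0008 -0.1097  0.994 ] deg 6.300962498112367 mouth est in stake [0.0004 0.0019 0.0617]
```

In the tool's units: -0.22 rad / 2 = -0.11.

```bash
echo '[0,-0.0007,-0.0001,-0.02,0,0,0,-0.0013,-0.0002,-0.04,0,0,0,-0.002,-0.0003,-0.06,0,0,0,-0.0026,-0.0004,-0.08,0,0,0,-0.0032,-0.0005,-0.0975,0,0,0,-0.0036,-0.0005,-0.11,0,0,0,-0.0036,-0.0005,-0.11,0,0]' | python3 inch.py
echo '[0,0.0007,-0.0001,0.02,0,0,0,0.0013,-0.0003,0.04,0,0,0,0.002,-0.0004,0.06,0,0,0,0.0026,-0.0005,0.08,0,0,0,0.0032,-0.0005,0.0975,0,0,0,0.0036,-0.0005,0.11,0,0,0,0.0036,-0.0005,0.11,0,0]' | python3 inch.py
python3 chk.py
```

```text
clock: 7.1
tcp_pos: [0.535, -0.1855, 0.1162]
tcp_rot: [0.066, 0.951, -0.058, 0.298]
force: [1.0, -4.0, 1.0]
opening: 0.0575
grip_force: 59.9
clock: 7.98
tcp_pos: [0.5341, -0.1893, 0.1168]
tcp_rot: [-0.039, 0.952, -0.025, 0.303]
force: [1.9, 0.6, 1.3]
opening: 0.058
grip_force: 59.9
[-0.5846 -0.401   2.1633  0.4766  0.9322  0.839 ] [ 0.1887 -0.3254  0.1192]
side plate ((0.5389281511306763, -0.186159148812294), (0.164083331823349, 0.1608632355928421), 85.68409729003906) 0.016007127371409635
top plate ((0.5410758256912231, -0.18812353909015656), (0.15936724841594696, 0.15996919572353363), 84.72454071044922) 0.015063228361632652
tool axis in stake frame [-0.0007 -0.1093  0.994 ] deg 6.277219966582166 mouth est in stake [0.0004 0.0016 0.0636]
```

In the tool's units: -0.22 rad / 2 = -0.11.

```bash
echo '[0,-0.0007,-0.0001,-0.02,0,0,0,-0.0014,-0.0002,-0.04,0,0,0,-0.0022,-0.0003,-0.06,0,0,0,-0.0029,-0.0004,-0.08,0,0,0,-0.0036,-0.0005,-0.0975,0,0,0,-0.004,-0.0005,-0.11,0,0,0,-0.004,-0.0005,-0.11,0,0]' | python3 inch.py
echo '[0,0.0007,-0.0001,0.02,0,0,0,0.0014,-0.0003,0.04,0,0,0,0.0022,-0.0004,0.06,0,0,0,0.0029,-0.0005,0.08,0,0,0,0.0036,-0.0005,0.0975,0,0,0,0.004,-0.0005,0.11,0,0,0,0.004,-0.0005,0.11,0,0]' | python3 inch.py
echo '[0,-0.0007,-0.0001,-0.02,0,0,0,-0.0014,-0.0001,-0.04,0,0,0,-0.002,-0.0001,-0.055,0,0,0,-0.002,-0.0001,-0.055,0,0,0,-0.002,-0.0001,-0.055,0,0]' | python3 inch.py
python3 - <<'E'
exec(open("chk.py").read())
p=O+.111*A  # on stake axis, mouth at 85
print(rel(o,O+(.065+.026)*A,RG))
E
```

```text
clock: 8.95
tcp_pos: [0.5339, -0.1844, 0.1174]
tcp_rot: [0.066, 0.951, -0.057, 0.298]
force: [1.0, -0.4, 0.4]
opening: 0.0576
grip_force: 59.9
clock: 9.82
tcp_pos: [0.5328, -0.1892, 0.1179]
tcp_rot: [-0.039, 0.952, -0.025, 0.302]
force: [-0.6, 0.2, -1.7]
opening: 0.0576
grip_force: 59.9
clock: 10.45
tcp_pos: [0.533, -0.1867, 0.1185]
tcp_rot: [0.013, 0.953, -0.041, 0.301]
force: [-0.4, -0.4, -3.0]
opening: 0.0577
grip_force: 59.9
[-0.5086 -0.4484  2.1902  0.316   0.856   1.0071] [ 0.0133  0.529  -0.0293]
side plate ((0.5390152931213379, -0.186277836561203), (0.16297180950641632, 0.160334050655365), 85.43761444091797) 0.015868201901039714
top plate ((0.5437130928039551, -0.18879792094230652), (0.15992160141468048, 0.15507866442203522), 85.06029510498047) 0.01511387491460181
tool axis in stake frame [-0.0004  0.0001  1.    ] deg 0.024729002727572655 mouth est in stake [0.0003 0.0012 0.0656]
(array([-0.0003,  0.0012,  0.0006]), array([ 0.0001, -0.0004,  0.0008]))
```

```bash
echo '[0,0,-0.001,0,0,0,0,0,-0.003,0,0,0,0,0,-0.006,0,0,0,0,0,-0.01,0,0,0,0,0,-0.01,0,0,0]' | python3 inch.py
python3 chk.py
```

```text
clock: 11.18
tcp_pos: [0.5273, -0.1865, 0.1272]
tcp_rot: [0.014, 0.953, -0.041, 0.301]
force: [0.6, 0.5, -1.2]
opening: 0.0578
grip_force: 59.9
[-0.5147 -0.4715  2.1911  0.3134  0.8779  1.0093] [0.0997 0.5044 0.0043]
side plate ((0.5392640829086304, -0.1852552890777588), (0.16187027096748352, 0.16048717498779297), 85.29248809814453) 0.0159616313250186
top plate ((0.5424103140830994, -0.18853965401649475), (0.1598839908838272, 0.15815432369709015), 85.10100555419922) 0.014958267195169017
tool axis in stake frame [-0.0011  0.001   1.    ] deg 0.08390465186924587 mouth est in stake [0.0006 0.0009 0.076 ]
```

```bash
echo '[0,0,-0.006,0,0,0,0,0,-0.016,0,0,0,0,0,-0.028,0,0,0,0,0,-0.042,0,0,0,0,0,-0.056,0,0,0,0,0,-0.07,0,0,0,0,0,-0.083,0,0,0,0,0,-0.092,0,0,0,0,0,-0.096,0,0,0,0,0,-0.096,0,0,0,0,0,-0.096,0,0,0]' | python3 inch.py
python3 - <<'E'
exec(open("chk.py").read())
z=live(arm,"side","pics/side2.png")
y=np.array([-np.sin(psi),np.cos(psi),0])
for yaw in (0,):
    P=np.array([.5372,.1549,.225]);RD=R.from_matrix(np.array([[1,0,0],[0,-1,0],[0,0,-1.]]))
    print(rel(o,P,RD))
E
```

```text
clock: 12.65
tcp_pos: [0.4724, -0.1815, 0.2048]
tcp_rot: [0.013, 0.953, -0.041, 0.3]
force: [-0.0, 0.0, -2.5]
opening: 0.0583
grip_force: 59.9
[-0.5809 -0.6604  2.1778  0.3107  1.0921  1.0084] [ 0.0251  0.4138 -0.0504]
side plate ((0.5389013290405273, -0.18750062584877014), (0.16877737641334534, 0.16004151105880737), 84.99161529541016) 0.015912619777245895
top plate ((0.5414735674858093, -0.1885659396648407), (0.16004836559295654, 0.15993694961071014), 85.22429656982422) 0.014934538689067689
tool axis in stake frame [0.0002 0.0004 1.    ] deg 0.024958661676396585 mouth est in stake [-0.0001  0.0012  0.1712]
(array([ 0.0406, -0.3407,  0.0035]), array([ 0.0272, -0.6103, -0.0843]))
```

View pics/side2.png

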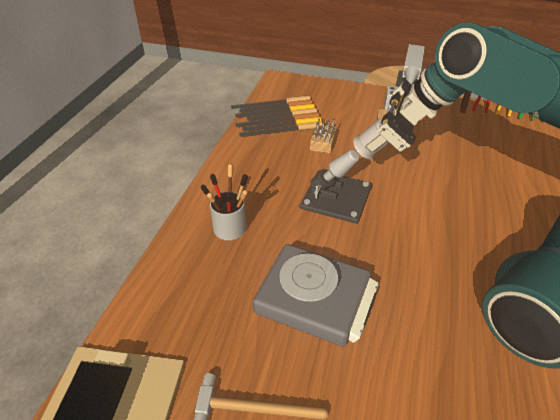

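The beaker is in the gripper at about (370,148), clear of the stake tip at (335,170), and the plate hasn't moved. I'll carry it over the pan and bring it upright.

In the tool's units: -0.6103 rad / 2 = -0.3052.

```bash
echo '[0.002,-0.01,-0.01,0.0005,-0.01,-0.0015,0.004,-0.035,-0.015,0.0015,-0.03,-0.004,0.008,-0.07,-0.015,0.0025,-0.06,-0.0085,0.012,-0.11,-0.015,0.004,-0.09,-0.0135,0.018,-0.15,-0.012,0.006,-0.13,-0.0185,0.023,-0.19,-0.01,0.0075,-0.17,-0.0235,0.028,-0.23,-0.008,0.009,-0.21,-0.0285,0.033,-0.27,-0.005,0.011,-0.245,-0.0335,0.037,-0.3,-0.002,0.012,-0.275,-0.0375,0.039,-0.325,0.002,0.013,-0.295,-0.0405,0.04,-0.337,0.0035,0.0135,-0.3035,-0.042,0.0406,-0.3407,0.0035,0.0136,-0.3052,-0.0422,0.0406,-0.3407,0.0035,0.0136,-0.3052,-0.0422,0.0406,-0.3407,0.0035,0.0136,-0.3052,-0.0422,0.0406,-0.3407,0.0035,0.0136,-0.3052,-0.0422]' | python3 inch.py
cat > bk.py <<'E'
from h import *
from plant import arm
import sys
np.set_printoptions(precision=4,suppress=True)
o=arm.get_obs();tp=o["tcp_pos"];print(tp,o["qpos"],"z",Rq(o["tcp_rot"]).as_matrix()[:,2])
P=[]
for n in("side","top"):
    z=live(arm,n,f"pics/{n}{sys.argv[1]}.png");c=cloud(z).reshape(-1,3);c=c[~np.isnan(c[:,0])]
    r=np.linalg.norm(c[:,:2]-tp[:2],axis=1)
    m=(r<.038)&(c[:,2]<tp[2]-.001)&(c[:,2]>.084);q=c[m];P.append(q)
    if len(q)>5:
        print(n,len(q),"lowest",np.percentile(q[:,2],[0,2,10]))
Q=np.vstack(P);k=Q[:,2]>tp[2]-.014
try:
    for Qn in (P[0],Q):
        k=Qn[:,2]>Qn[:,2].min()+.008
        s=least_squares(lambda q:np.linalg.norm(Qn[k][:,:2]-q,axis=1)-.029,tp[:2],loss="soft_l1",f_scale=.001);print("axis xy",s.x,k.sum())
except Exception as e:print(e)
E
python3 bk.py 3
```

```text
clock: 14.68
tcp_pos: [0.5371, 0.1543, 0.2258]
tcp_rot: [0.0, 1.0, -0.0, 0.001]
force: [-0.4, -0.0, -2.3]
opening: 0.0574
grip_force: 59.9
[0.5371 0.1543 0.2258] [ 0.2345 -0.1405  1.6843 -0.0006  1.5966  1.8059] z [ 0.0013 -0.0003 -1.    ]
side 342 lowest [0.1991 0.2    0.2023]
axis xy [0.5361 0.1536] 197
axis xy [0.5361 0.1536] 197
```

View pics/side3.png

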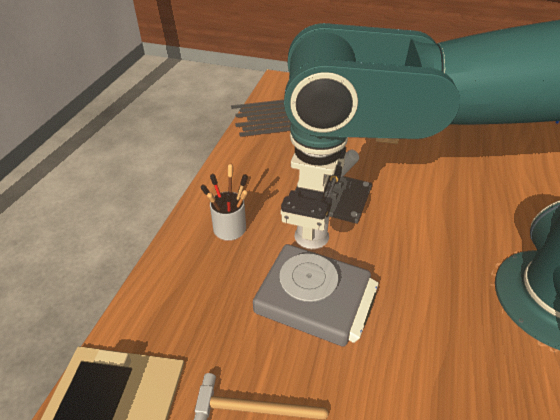

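The beaker hangs upright at about (312,235), above the pan, with its mouth at z≈0.1995. I'll lower it.

```bash
echo '[0,0,0.008,0,0,0,0,0,0.022,0,0,0,0,0,0.038,0,0,0,0,0,0.054,0,0,0,0,0,0.07,0,0,0,0,0,0.084,0,0,0,0,0,0.095,0,0,0,0,0,0.103,0,0,0,0,0,0.109,0,0,0,0,0,0.113,0,0,0,0,0,0.115,0,0,0,0,0,0.115,0,0,0,0,0,0.115,0,0,0]' | python3 inch.py
python3 bk.py 4
```

```text
clock: 16.4
tcp_pos: [0.5374, 0.1548, 0.1107]
tcp_rot: [0.0, 1.0, 0.0, 0.0]
force: [0.2, -0.8, -2.7]
opening: 0.0577
grip_force: 59.9
[0.5374 0.1548 0.1107] [ 0.2352 -0.0871  1.8234 -0.0005  1.4045  1.806 ] z [ 0.0009 -0.0003 -1.    ]
side 269 lowest [0.084  0.0849 0.0866]
axis xy [0.5365 0.1542] 143
axis xy [0.5365 0.1542] 143
```

```bash
for i in 1 2; do :; done; echo '[0,0,0.001,0,0,0,0,0,0.002,0,0,0,0,0,0.002,0,0,0,0,0,0.003,0,0,0,0,0,0.003,0,0,0,0,0,0.004,0,0,0,0,0,0.004,0,0,0,0,0,0.004,0,0,0]' | python3 inch.py | egrep 'tcp_pos|force'; python3 bk.py 5
```

```text
tcp_pos: [0.5373, 0.1548, 0.1064]
force: [-0.5, -0.0, -1.9]
grip_force: 59.9
[0.5373 0.1548 0.1064] [ 0.2351 -0.0842  1.8278 -0.0005  1.3975  1.806 ] z [ 0.0005 -0.0004 -1.    ]
side 202 lowest [0.084  0.0842 0.0851]
axis xy [0.5362 0.1538] 79
axis xy [0.5362 0.1538] 79
```

```bash
for i in 1; do echo '[0,0,0.0008,0,0,0,0,0,0.0015,0,0,0,0,0,0.0015,0,0,0,0,0,0.0015,0,0,0]' | python3 inch.py | egrep 'tcp_pos|^force'; done
echo '[0,0,0.0005,0,0,0,0,0,0.001,0,0,0,0,0,0.001,0,0,0,0,0,0.001,0,0,0]' | python3 inch.py | egrep 'tcp_pos|^force'
python3 - <<'E'
from h import *
from plant import arm
f=[]
for i in range(6):
    z=live(arm,"side");f.append(arm.get_obs()["force"][2])
c=cloud(z);p=c[250:304,276:342].reshape(-1,3);r=np.linalg.norm(p[:,:2]-[.5365,.155],axis=1)
m=(r>.042)&(r<.058)&(p[:,2]>.065)&(p[:,2]<.09);print(np.mean(f),"pan z",np.median(p[m][:,2]),m.sum())
c=cloud("pics/side0.npz");p=c[250:304,276:342].reshape(-1,3);r=np.linalg.norm(p[:,:2]-[.5365,.155],axis=1)
m=(r>.042)&(r<.058)&(p[:,2]>.065)&(p[:,2]<.09);print("pan z at start",np.median(p[m][:,2]))
E
```

```text
tcp_pos: [0.5373, 0.1548, 0.1049]
force: [-0.2, 0.1, -1.9]
tcp_pos: [0.5373, 0.1548, 0.1039]
force: [0.2, -0.2, -1.5]
-2.10937365106142 pan z 0.07796489283699137 635
pan z at start 0.0780089462136696
```

```bash
cat > pz.py <<'E'
from h import *
from plant import arm
f=[]
for i in range(5):
    z=live(arm,"side");f.append(arm.get_obs()["force"][2])
c=cloud(z);p=c[250:304,276:342].reshape(-1,3);r=np.linalg.norm(p[:,:2]-[.5365,.155],axis=1)
m=(r>.042)&(r<.058)&(p[:,2]>.065)&(p[:,2]<.09);print("fz",np.mean(f),"pan z",np.median(p[m][:,2]),m.sum())
E
echo '[0,0,0.0005,0,0,0,0,0,0.001,0,0,0,0,0,0.001,0,0,0,0,0,0.001,0,0,0]' | python3 inch.py | egrep 'tcp_pos|^force'; python3 pz.py
echo '[0,0,0.0005,0,0,0,0,0,0.001,0,0,0,0,0,0.001,0,0,0,0,0,0.001,0,0,0]' | python3 inch.py | egrep 'tcp_pos|^force'; python3 pz.py
```

```text
tcp_pos: [0.5373, 0.1548, 0.103]
force: [-0.0, -0.4, -1.4]
fz -1.4613227259851553 pan z 0.07715528084180195 634
tcp_pos: [0.5373, 0.1548, 0.102]
force: [0.1, 0.7, -0.4]
fz -0.7110999505270655 pan z 0.07635141226471248 646
```

```bash
echo '[0,0,0.0005,0,0,0,0,0,0.0009,0,0,0,0,0,0.0009,0,0,0,0,0,0.0009,0,0,0]' | python3 inch.py - 6| egrep 'tcp_pos|^force|grip'; python3 pz.py
echo '[0,0,0,0,0,0,0,0,0,0,0,0,0,0,0,0,0,0,0,0,0,0,0,0,0,0,0,0,0,0,0,0,0,0,0,0]' | python3 inch.py 0.093; python3 bk.py 6;python3 pz.py
```

```text
tcp_pos: [0.5373, 0.1548, 0.1011]
force: [1.0, 0.2, -0.1]
grip_force: 6.0
fz -0.44468154339771715 pan z 0.07554017780287015 629
clock: 21.9
tcp_pos: [0.5373, 0.1548, 0.1011]
tcp_rot: [0.0, 1.0, 0.0, 0.0]
force: [-0.5, 0.6, 0.1]
opening: 0.0931
grip_force: 0.0
[0.5373 0.1548 0.1011] [ 0.2351 -0.0804  1.8332 -0.0005  1.3882  1.806 ] z [ 0.0006 -0.0003 -1.    ]
side 87 lowest [0.0843 0.0844 0.0848]
axis xy [0.5363 0.1534] 38
axis xy [0.5363 0.1534] 38
fz 0.5548699025083154 pan z 0.07466614827576662 638
```

View pics/side6.png

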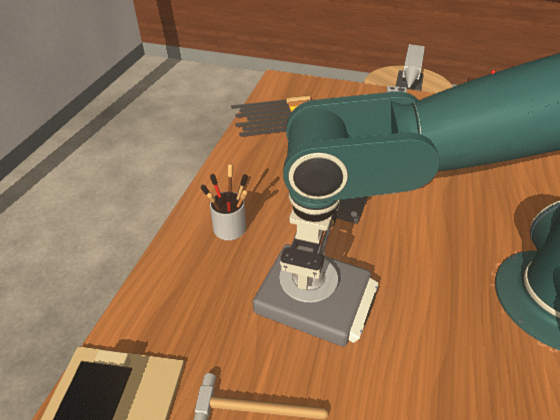

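The beaker, at about (308,278), is standing centred on the pan with the fingers open. I'll withdraw straight up and check.

```bash
echo '[0,0,-0.005,0,0,0,0,0,-0.015,0,0,0,0,0,-0.03,0,0,0,0,0,-0.05,0,0,0,0,0,-0.075,0,0,0,0,0,-0.1,0,0,0,0,0,-0.13,0,0,0,0,0,-0.15,0,0,0,0,0,-0.16,0,0,0,0,0,-0.16,0,0,0,0,0,-0.16,0,0,0,0,0,-0.16,0,0,0]' | python3 inch.py
python3 pz.py
python3 - <<'E'
from h import *
from plant import arm
z=live(arm,"side","pics/side7.png");c=cloud(z).reshape(-1,3)
m=(np.linalg.norm(c[:,:2]-[.5365,.155],axis=1)<.045)&(c[:,2]>.09)&(c[:,2]<.165);q=c[m]
top=np.percentile(q[:,2],95);print("foot",top,q[q[:,2]>top-.002].mean(0))
k=(q[:,2]>.095)&(q[:,2]<.148);cc,a,f=fitcyl(q[k],np.array([.5365,.155,.078]),[0,0,1]);print(cc,a,f.std())
E
```

```text
clock: 23.75
tcp_pos: [0.537, 0.1548, 0.2601]
tcp_rot: [0.0, 1.0, -0.0, -0.0]
force: [0.2, -0.5, 0.2]
opening: 0.0929
grip_force: 0.0
fz 0.08015497921949177 pan z 0.07464105212590488 735
foot 0.15643077626602359 [0.5358538  0.15579153 0.15563346]
[0.5365151  0.15330819 0.078     ] [-0.00151447  0.00760327  0.99996995] 0.000916860754834506
```

View pics/side7.png

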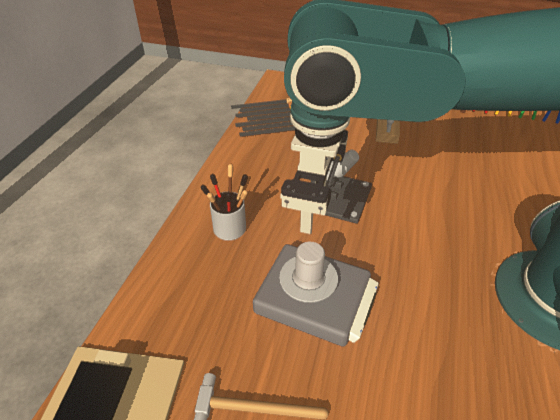

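The beaker stands upright at about (309,265), centred on the pan and clear of the gripper. The stand, can and hammer look unmoved.

```bash
python3 -c "
from plant import arm
print(arm.hand_in())"
```

```text
the job is handed in; nothing more can be done
None
```

The beaker was rocked loose, drawn off the stake, and now stands mouth down on the pan within about 2 mm of centre; the stand and other tools look unmoved, and the job is handed in (the hand-in gave no verdict).

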